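# Put the polish jar away in the roll-top cabinet

## Robot

A 6-joint arm with a two-finger parallel gripper is mounted at the origin on the work surface. World frame = base frame: x ahead of the robot, y to its left, z up, the work surface at z = 0. Lengths are in m, angles in rad, forces in N, time in s.
With the tool pointing down it reaches from about 0.275 to 0.825 m from the base axis. Payload 4.9 kg.
Tool frame: the origin (TCP) lies at the very end of the fingers, on their centre line; the grasp point (between the pads) lies 19 mm behind it; z points along the fingers, y is the direction in which the jaws open and shut (so a half turn about z gives the same grasp; the last joint's range is limited). The gripper opens to 85 mm and grips with 20 to 120 N. Pads are 22 mm wide; open, the fingers measure 114 mm over their backs; the gripper's body (76 mm by 85 mm) begins 54 mm behind the grasp point. The pads swing forward as they close: fully open they stand 13 mm farther back than shut.
Start: joints at [-1.481, 0.326, -0.193, 1.052, 0, 1.437], TCP at [0.122, -0.536, 0.231] pointing down, gripper open.
Joint ranges: [-2.65, 2.65], [-0.97, 1.79], [-1.3, 1.35], [-1.93, 2.1], [-1.47, 1.37], [-3.14, 3.14]. Speed limits (rad/s): [2.57, 2.57, 3.14, 3.14, 3.14, 3.14].

## Interface

Orientations are given as a unit quaternion [x, y, z, w].
In Python, from workcell import bot, vision, workorder gives the robot as it stands.
- The arm moves only by the tool drive_tool, never from a script. Its argument "rows" is a list of rows, each a list of 7 numbers: the shift along the tool's x, y, z in cm, then the turn, a rotation vector about the tool's x, y, z in degrees, then the finger opening in cm, from 0 to 8.54. In form: [[x, y, z, ax, ay, az, jaw], ...]. A call has 1 to 20 rows; each row is the pose to reach, as a shift and turn from the pose commanded when the call began, along the tool's axes at that moment; what a row does not reach only later rows make up. A row lasts 1/10 s, in which the tool goes at most 50 mm and 8.59 degrees, less where a joint would pass 70% of its speed; a pose out of reach is approached as far as the arm can. A call with a gripper value outside its range is refused whole. The fingers move at their own pace and stop on an object; "force" is the grip in N (left out, the last holds). Time passes only in rows, so rows that repeat a pose let the fingers close. It gives the time, the measured TCP pose, the force and the opening at its end, in the units of the state.
- bot.state(): the state, without advancing time (a new reading comes with each control period).
- vision.camera(name): name is "scene" or "top"; returns the picture (400x640x3 uint8, red, green, blue); there is no depth.
- vision.camera_model(name): a dict with "fx", "fy", "cx", "cy" (pixels), "R" (3x3) and "t" (3): a world point X has camera coordinates R X + t. Camera axes: x right, y down, z forward; pixel columns grow to the right and rows downward; lengths in m; the calibration is good to about 2 mm. A picture is of the moment at which its call begins. camera_model takes no time and is no camera call.
- workorder.hand_in(): hands the job in, once; it reports no verdict.
The state is a dict: "t": time; "joint_positions": joint angles; "dq": joint speeds; "joint_torque": joint torques, N m; "ee_pos": TCP position; "orientation": TCP orientation; "contact_force": force on the tool from outside, world axes, zero at the start; "moment": the same for the moment, N m; "finger_gap": finger opening in m.
Only numpy, scipy, OpenCV 4.12 (cv2) and the standard library are available. Lean on these libraries where they do the work, as an engineer would, in place of code of your own. Each camera call takes 0.05 s, during which the arm holds its last target. There are 200 camera calls.

## Task

Raise the slatted roll-top shutter of the wooden cabinet by its pull, along its curved tracks, as far as it goes so that it stays open by itself. Then stand the amber polish jar upright on the cabinet's floor behind the low front board and let go; set it down rather than dropping it, and do not knock over the white bottle.

Things in the scene. Friction and masses are not known exactly. Their poses are not given: they have to be found in the camera images.
- cabinet: Fixed brown roll-top cabinet, 400 deep, 360 wide, 244 mm high. Origin: on the table below the track axis, mid-width; x points from the front (shutter side, x = -197) to the back (+210), y across, z up. Front board 70 mm high, inner face at x = -172; sides' inner faces at y = -160 and 160; false back at x = 22; inner floor 15 mm high. Top board, upper face 244 mm high, from x = 27 back.
- track_axis (a point): Middle of the axis of the curved tracks, 30 mm above the cabinet's origin, axes as the cabinet's. The shutter turns about the y axis through it. The slats run at 185 mm radius, the side rails' outer radius is 197 mm.
- shutter (a joint): Angle the shutter has travelled about the track axis: 0 closed (as it starts), 1.13 rad fully open at the stop. It goes up from the front and back over the top. About 0.6 kg (0.48 to 0.78): lifting at the pull takes 2 to 4 N. Let go below about 0.4 rad it slides shut; past 0.7 rad it rolls on to the stop by itself and stays.
- pull (a point): Centre of the pull: dark wooden block with brass tip, standing 52 mm out from the lowest slat at mid-width, 26 mm wide (cabinet y), 22 mm thick; centre 218 mm from the track axis, 29 mm off the slats. Closed: 20 degrees above level in front of the axis, 105 mm above the table; open: 85 degrees, 247 mm. Can be pinched on its two sides from straight above; it may turn between the fingers.
- bay_floor (a point): Point on the cabinet's inner floor, 15 mm above the table, mid-width, 95 mm in front of the track axis. With the shutter open the bay can be reached from straight above from 172 to about 40 mm in front of the axis. Axes as the cabinet's.
- jar_mid (a point): Centre, half-way up, of the loose amber glass jar with dark metal lid and paper label: a round jar 60 mm in diameter and 100 mm high, 0.2 to 0.4 kg, standing upright on the table to the right of the cabinet. z up along the jar.
- white_mid (a point): Centre, half-way up, of a white plastic bottle with green cap, 60 mm in diameter and 160 mm high, standing loose near the jar; the two may have changed places. z up along the bottle.

How it is judged:
By the outcome, as a careful person would: the job done as asked, in the order asked, and still so for the second after the job is handed in, with the robot touching nothing.
It also fails if it takes over 66 s, if anything falls off the work surface, if the arm or the gripper's body presses on something with over 40 N, if the wrist force passes 120 N, or if a joint passes its speed limit or range.

## Working session

There is one attempt and no reset: what is moved stays moved. The work goes in short steps, Python scripts to look and compute and a tool call to move; the robot and the scene stay as the last step left them, time stands still between calls to the robot, and variables do not carry over. Pictures are saved under pics/ and viewed, about 8 in all and at most 12, crops included, and the job is handed in when it is done.

Besides the shell and the picture viewer there is one more tool, called in YAML: its name, and indented under it one key for each argument. drive_tool: Moves the arm, as the interface text tells. Its arguments: {"type":"object","properties":{"rows":{"type":"array","items":{"type":"array","items":{"type":"number"}}},"force":{"type":"number"}},"required":["rows"]}

```bash
ls; mkdir -p pics; python3 - <<'E'
from workcell import bot,vision
import cv2,numpy as np
for n in("scene","top"):
    cv2.imwrite(f"pics/{n}0.png",vision.camera(n)[:,:,::-1])
    m=vision.camera_model(n);print(n,{k:np.round(v,4).tolist() for k,v in m.items()})
print(bot.state())
E
```

```text
pics
scene {'fx': 394.534, 'fy': 394.534, 'cx': 319.8894, 'cy': 190.6394, 'R': [[-0.998, 0.0634, 0.0038], [0.0583, 0.9394, -0.3379], [-0.025, -0.337, -0.9412]], 't': [0.5528, 0.1145, 0.9656]}
top {'fx': 450.6567, 'fy': 450.6567, 'cx': 319.8306, 'cy': 201.3866, 'R': [[0.0194, -0.9997, 0.0175], [-0.9897, -0.0217, -0.1412], [0.1415, -0.0146, -0.9898]], 't': [-0.1292, 0.571, 0.8625]}
{'t': 0.1, 'joint_positions': array([-1.48119062e+00,  3.26859368e-01, -1.93468527e-01,  1.05201830e+00,
       -2.07208544e-05,  1.43658390e+00]), 'dq': array([ 0.00122832, -0.0026707 ,  0.00206234,  0.00066636, -0.00045606,
        0.00100844]), 'joint_torque': array([ 1.09903274e-03, -4.44238222e+01,  2.63038927e+01,  7.87768106e-03,
       -1.85771064e-04, -3.12905568e-07]), 'ee_pos': array([ 0.12202612, -0.53575911,  0.23059164]), 'orientation': array([ 9.93744414e-01,  1.11675601e-01,  6.92431497e-06, -7.74970765e-04]), 'contact_force': array([ 0.01294565, -0.07093269, -0.36012564]), 'moment': array([-0.02753363,  0.0200511 , -0.01754729]), 'finger_gap': 0.08565583469276455}
```

View pics/scene0.png

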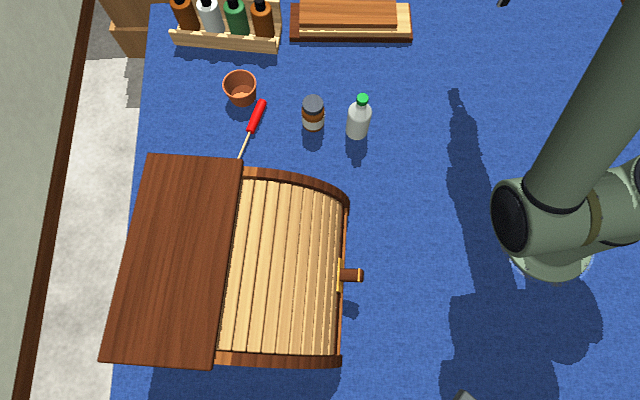

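View pics/top0.png

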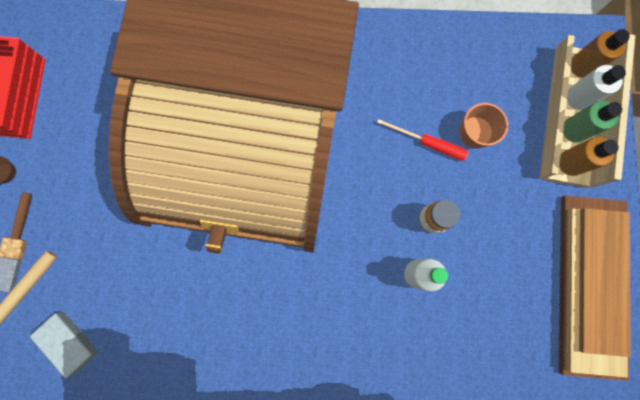

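The scene view shows the jar at (313,112), the white bottle at (358,118), and the pull at about (352,274). The top view shows the jar lid at (445,214), the green cap at (439,276), the pull at (217,238), and the board's front corners at (112,76) and (342,107).

```bash
cat > h.py <<'E'
import numpy as np,cv2
from workcell import bot,vision
from scipy.spatial.transform import Rotation as Rn
def ray(n,u,v):
    m=vision.camera_model(n);R=np.array(m["R"]);t=np.array(m["t"])
    return -R.T@t, R.T@np.array([(u-m["cx"])/m["fx"],(v-m["cy"])/m["fy"],1])
def onz(n,p,z):
    o,d=ray(n,*p);return o+d*(z-o[2])/d[2]
def tri(p,q):
    (a,d),(b,e)=ray("scene",*p),ray("top",*q)
    s=np.linalg.lstsq(np.c_[d,-e],b-a,rcond=None)[0]
    return (a+s[0]*d+b+s[1]*e)/2,np.linalg.norm(a+s[0]*d-b-s[1]*e)
def cen(mask,box):
    x0,y0,x1,y1=box;m=np.zeros_like(mask);m[y0:y1,x0:x1]=mask[y0:y1,x0:x1]
    c=max(cv2.findContours(m,0,2)[0],key=cv2.contourArea)
    return cv2.minEnclosingCircle(c)[0],cv2.contourArea(c),cv2.minAreaRect(c)
E
python3 - <<'E'
from h import *
for n,bl,bw in(("scene",(295,90,332,135),(340,88,378,142)),("top",(415,190,470,240),(400,250,460,300))):
    im=cv2.imread(f"pics/{n}0.png");h=cv2.cvtColor(im,cv2.COLOR_BGR2HSV);H,S,V=cv2.split(h)
    lid=((S<90)&(V>50)&(V<150)).astype(np.uint8)*255
    lid=cv2.morphologyEx(lid,cv2.MORPH_OPEN,np.ones((3,3)))
    cap=((H>50)&(H<85)&(S>120)&(V>80)).astype(np.uint8)*255
    for nm,m,b,z in(("lid",lid,bl,.1),("cap",cap,bw,.16)):
        c,a,r=cen(m,b);print(n,nm,np.round(c,1),a,np.round(r[1],1),np.round(onz(n,c,z),4))
    brown=((H<15)&(S>80)&(V>25)&(V<140)).astype(np.uint8)*255
    print(n,"board top",end=" ")
    cs=[c for c in cv2.findContours(brown,0,2)[0] if cv2.contourArea(c)>3000]
    for c in cs: print(cv2.contourArea(c),cv2.approxPolyDP(c,6,True)[:,0].tolist())
# front board corners, hand
P=[onz("top",p,.244) for p in((112,76),(342,107))]+[onz("scene",p,.244) for p in((212,369),(243,158),(148,153),(98,361))]
for p in P:print(np.round(p,4))
print("pull tip",tri((363,274),(217,247)))
im=np.vstack([cv2.resize(cv2.imread("pics/scene0.png")[225:325,300:400],(400,400),interpolation=2),]);
b=cv2.resize(cv2.imread("pics/top0.png")[190:290,167:267],(400,400),interpolation=2)
cv2.imwrite("pics/crop.png",np.hstack([im,b]))
E
```

```text
scene lid [312.5 102. ] 232.5 [15. 19.] [ 0.5502 -0.3537  0.1   ]
scene cap [362.   98.8] 89.5 [11.1 11.1] [ 0.4369 -0.3172  0.16  ]
scene board top 23048.0 [[148, 153], [97, 360], [210, 370], [240, 179], [289, 182], [339, 201], [340, 257], [349, 201], [305, 175], [270, 169], [265, 177], [258, 167], [258, 175], [243, 176], [241, 159], [232, 174], [231, 158], [222, 158], [216, 173], [216, 157], [187, 155], [181, 165], [176, 156], [166, 191], [172, 154], [159, 154], [153, 176], [157, 153]]
5411.0 [[94, 0], [82, 4], [12, 399], [29, 397]]
top lid [443. 214.] 572.5 [27. 26.] [ 0.5463 -0.3482  0.1   ]
top cap [439.  275.5] 181.5 [14. 16.] [ 0.4331 -0.3217  0.16  ]
top board top 21372.5 [[127, 0], [111, 67], [119, 77], [340, 109], [357, 3]]
[0.7403 0.2228 0.244 ]
[ 0.6981 -0.1469  0.244 ]
[0.7448 0.2279 0.244 ]
[ 0.6955 -0.1449  0.244 ]
[ 0.8805 -0.167   0.244 ]
[0.9306 0.2041 0.244 ]
pull tip (array([0.47207572, 0.07187316, 0.1056141 ]), np.float64(0.008609531009935887))
```

View pics/crop.png

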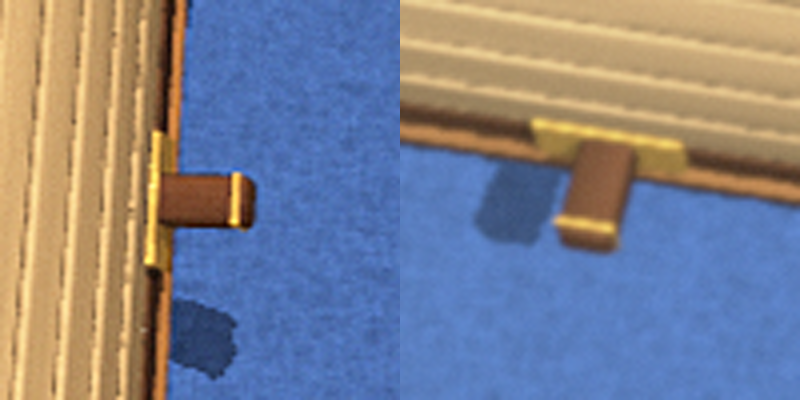

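The crop gives the pull's upper-face centre at scene (350.5,275.3) and top (216.2,237.5).

```bash
cat >> h.py <<'E'
YAW=np.radians(-7.0); CX=np.array([np.cos(YAW),np.sin(YAW),0]); CY=np.array([-np.sin(YAW),np.cos(YAW),0])
def rel(target):
    s=bot.state();R=Rn.from_quat(s["orientation"]);return R.inv().apply(np.array(target)-s["ee_pos"])*100
E
python3 - <<'E'
from h import *
print(tri((350.5,275.3),(216.2,237.5)),onz("scene",(350.5,275.3),.115),onz("top",(216.2,237.5),.115))
P=np.array([onz("top",p,.244) for p in((112,76),(342,107))]+[onz("scene",p,.244) for p in((212,369),(243,158))])
m=P.mean(0); O=m-.027*CX; print("origin",O,"pull",O-.2049*CX, "bay",O-.105*CX)
for p in P: print((p-O)@CX,(p-O)@CY)
print(rel([.489,.068,.20]))
s=bot.state();R=Rn.from_quat(s["orientation"])
T=Rn.from_matrix(np.c_[-CX,CY,[0,0,-1]]);print(np.degrees((R.inv()*T).as_rotvec()))
E
```

```text
(array([0.49384183, 0.07382578, 0.09848056]), np.float64(0.0003334299058007047)) [0.4954616  0.07588908 0.115     ] [0.49273998 0.07038359 0.115     ]
origin [0.69286678 0.04300065 0.244     ] pull [0.48949407 0.06797168 0.244     ] bay [0.58864943 0.05579693 0.244     ]
0.025160779053159287 0.1841921942041288
0.028303309828872778 -0.18787056521624895
0.02902840878352892 0.18983942370582
0.025507502334438947 -0.18616105269369984
[ 49.1821524  -50.72004969   3.1464003 ]
[-6.56907961e-03 -1.25846469e-01 -1.60176121e+02]
```

drive_tool:
  rows:
    - [2.5,-2.6,0.2,0,0,-8,8.5]
    - [5,-5.2,0.4,0,0,-16,8.5]
    - [7.5,-7.8,0.6,0,0,-24.1,8.5]
    - [10,-10.4,0.8,0,0,-32.5,8.5]
    - [12.6,-13,0.9,0,0,-41,8.5]
    - [15.2,-15.6,1,0,0,-49.5,8.5]
    - [17.9,-18.4,1.1,0,0,-58,8.5]
    - [20.6,-21.2,1.3,0,0,-66.5,8.5]
    - [23.3,-23.9,1.5,0,0,-75,8.5]
    - [26,-26.7,1.7,0,0,-83.5,8.5]
    - [28.7,-29.4,1.9,0,0,-92,8.5]
    - [31.4,-32.2,2,0,0,-100.5,8.5]
    - [34.1,-34.9,2.2,0,0,-109,8.5]
    - [36.8,-37.7,2.4,0,0,-117.5,8.5]
    - [39.5,-40.5,2.6,0,0,-126,8.5]
    - [42.2,-43.3,2.8,0,0,-134.5,8.5]
    - [44.9,-46.1,3,0,0,-143,8.5]
    - [47.2,-48.6,3.1,0,0,-151.5,8.5]
    - [48.7,-50.2,3.1,0,0,-158,8.5]
    - [49.3,-50.8,3.1,0,0,-160.2,8.5]

```text
t: 2.1
ee_pos: [0.4905, 0.0702, 0.1998]
orientation: [0.059, 0.998, 0.0, -0.0]
contact_force: [-0.3, -0.3, 0.6]
finger_gap: 0.0846
```

```bash
python3 - <<'E'
from h import *
s=bot.state();print(s["t"],s["ee_pos"],s["dq"].max(),s["contact_force"],rel([.490,.0695,.083]))
R=Rn.from_quat(s["orientation"]);T=Rn.from_matrix(np.c_[-CX,CY,[0,0,-1]]);print(np.degrees((R.inv()*T).as_rotvec()))
a=vision.camera("scene")[200:350,270:430,::-1];b=vision.camera("top")[150:300,130:290,::-1]
cv2.imwrite("pics/p2.png",np.hstack([cv2.resize(x,None,fx=2.4,fy=2.4,interpolation=2) for x in(a,b)]))
E
```

```text
2.1 [0.4905305  0.0701845  0.19982567] 0.11627928784730408 [-0.28205816 -0.31747858  0.64030391] [ 0.03881499 -0.07613836 11.68257538]
[ 0.00952799 -0.02882742  0.28924759]
```

View pics/p2.png

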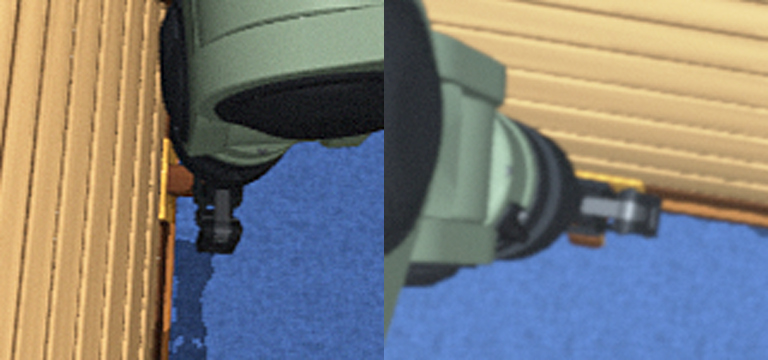

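The arm hangs over the pull with the fingers straddling it. Next I descend and pinch.

drive_tool:
  rows:
    - [0,0,2,0,0,0,8.5]
    - [0,0,5,0,0,0,8.5]
    - [0,0,8,0,0,0,8.5]
    - [0,0,10.5,0,0,0,8.5]
    - [0,0,11.5,0,0,0,8.5]
    - [0,0,11.7,0,0,0,6]
    - [0,0,11.7,0,0,0,4.5]
    - [0,0,11.7,0,0,0,3.4]
    - [0,0,11.7,0,0,0,3.0]
    - [0,0,11.7,0,0,0,3.0]
  force: 30

```text
t: 3.2
ee_pos: [0.4915, 0.0712, 0.085]
orientation: [0.06, 0.998, 0.003, 0.002]
contact_force: [-0.1, 9.2, 4.6]
finger_gap: 0.0302
```

drive_tool:
  rows:
    - [0,0,0,0,0,0,2.4]
    - [0,0,0,0,0,0,2.0]
    - [0,0,0,0,0,0,2.0]
    - [0,0,0,0,0,0,2.0]

```text
t: 3.6
ee_pos: [0.4918, 0.0732, 0.0853]
orientation: [0.06, 0.998, 0.005, 0.002]
contact_force: [-0.0, 15.4, 6.1]
finger_gap: 0.0258
```

```bash
python3 - <<'E'
import numpy as np
for a,b in((20,50),(50,83)):
    for th in np.linspace(a,b,13)[1:]:
        c,s=np.cos(np.radians([a,th])),np.sin(np.radians([a,th]))
        print(f"[{-21.8*(c[0]-c[1]):.1f}, Y, {-21.8*(s[1]-s[0]):.1f}, 0,0,0, 2.0]",end=", ")
    print()
E
```

```text
[-0.3, Y, -0.9, 0,0,0, 2.0], [-0.7, Y, -1.8, 0,0,0, 2.0], [-1.1, Y, -2.6, 0,0,0, 2.0], [-1.6, Y, -3.4, 0,0,0, 2.0], [-2.1, Y, -4.3, 0,0,0, 2.0], [-2.6, Y, -5.0, 0,0,0, 2.0], [-3.2, Y, -5.8, 0,0,0, 2.0], [-3.8, Y, -6.6, 0,0,0, 2.0], [-4.4, Y, -7.3, 0,0,0, 2.0], [-5.1, Y, -8.0, 0,0,0, 2.0], [-5.8, Y, -8.6, 0,0,0, 2.0], [-6.5, Y, -9.2, 0,0,0, 2.0], 
[-0.8, Y, -0.7, 0,0,0, 2.0], [-1.7, Y, -1.3, 0,0,0, 2.0], [-2.5, Y, -1.8, 0,0,0, 2.0], [-3.4, Y, -2.4, 0,0,0, 2.0], [-4.4, Y, -2.9, 0,0,0, 2.0], [-5.3, Y, -3.3, 0,0,0, 2.0], [-6.3, Y, -3.7, 0,0,0, 2.0], [-7.3, Y, -4.0, 0,0,0, 2.0], [-8.3, Y, -4.3, 0,0,0, 2.0], [-9.3, Y, -4.6, 0,0,0, 2.0], [-10.3, Y, -4.8, 0,0,0, 2.0], [-11.4, Y, -4.9, 0,0,0, 2.0],
```

drive_tool:
  rows:
    - [0,0.2,-0.1,0,0,0,2]
    - [0,0.4,-0.2,0,0,0,2]
    - [-0.3,0.4,-0.9,0,0,0,2]
    - [-0.7,0.4,-1.8,0,0,0,2]
    - [-1.1,0.4,-2.6,0,0,0,2]
    - [-1.6,0.4,-3.4,0,0,0,2]

```text
t: 4.2
ee_pos: [0.506, 0.0711, 0.1176]
orientation: [0.061, 0.998, 0.001, -0.001]
contact_force: [1.2, 4.6, -5.0]
finger_gap: 0.0256
```

```bash
python3 - <<'E'
from h import *
s=bot.state();print(s["ee_pos"],s["contact_force"],s["moment"])
E
```

```text
[0.50602842 0.07111191 0.11761833] [ 1.21526851  4.5910494  -5.02236694] [ 0.79740081  0.2012081  -0.43106962]
```

drive_tool:
  rows:
    - [-0.5,0.1,-0.9,0,0,0,2]
    - [-1.0,0.1,-1.6,0,0,0,2]
    - [-1.6,0.1,-2.4,0,0,0,2]
    - [-2.2,0.1,-3.2,0,0,0,2]
    - [-2.8,0.1,-3.9,0,0,0,2]
    - [-3.5,0.1,-4.6,0,0,0,2]
    - [-4.2,0.1,-5.2,0,0,0,2]
    - [-4.9,0.1,-5.8,0,0,0,2]

```text
t: 5.0
ee_pos: [0.5546, 0.0645, 0.176]
orientation: [0.061, 0.998, -0.001, -0.001]
contact_force: [-4.9, -4.4, -0.3]
finger_gap: 0.0256
```

drive_tool:
  rows:
    - [-0.8,0,-0.7,0,0,0,2]
    - [-1.7,0,-1.3,0,0,0,2]
    - [-2.5,0,-1.8,0,0,0,2]
    - [-3.4,0,-2.4,0,0,0,2]
    - [-4.4,0,-2.9,0,0,0,2]
    - [-5.3,0,-3.3,0,0,0,2]
    - [-6.3,0,-3.7,0,0,0,2]

```text
t: 5.7
ee_pos: [0.6185, 0.0557, 0.2134]
orientation: [0.061, 0.998, -0.002, 0.0]
contact_force: [-3.0, -8.0, -1.6]
finger_gap: 0.0255
```

drive_tool:
  rows:
    - [-1,-0.2,-0.3,0,0,0,2]
    - [-2,-0.3,-0.6,0,0,0,2]
    - [-3,-0.3,-0.9,0,0,0,2]
    - [-4,-0.3,-1.1,0,0,0,2]
    - [-4.8,-0.3,-1.2,0,0,0,2]
    - [-5.3,-0.3,-1.2,0,0,0,2]
    - [-5.5,-0.3,-1.2,0,0,0,2]
    - [-5.5,-0.3,-1.2,0,0,0,2]

```text
t: 6.5
ee_pos: [0.674, 0.0481, 0.2262]
orientation: [0.061, 0.998, 0.0, 0.002]
contact_force: [1.3, -0.7, 5.5]
finger_gap: 0.0255
```

drive_tool:
  rows:
    - [-5.5,-0.3,-1.2,0,0,0,3]
    - [0,0,0,0,0,0,4.5]

```text
t: 6.7
ee_pos: [0.6826, 0.0465, 0.2174]
orientation: [0.062, 0.998, 0.0, -0.005]
contact_force: [-0.9, -1.6, 18.3]
finger_gap: 0.0433
```

My first row there wrongly repeated the old offsets, adding a brief extra shift. The 18 N peak stayed within the limits. Next I open fully and rise.

drive_tool:
  rows:
    - [0,0,-0.5,0,0,0,6]
    - [0,0,-1,0,0,0,8]
    - [0,0,-2,0,0,0,8.5]
    - [0,0,-5,0,0,0,8.5]
    - [0,0,-9,0,0,0,8.5]
    - [0,0,-11,0,0,0,8.5]

```text
t: 7.3
ee_pos: [0.674, 0.048, 0.3412]
orientation: [0.061, 0.998, 0.0, 0.005]
contact_force: [1.1, -0.6, 1.2]
finger_gap: 0.085
```

```bash
python3 - <<'E'
from h import *
s=bot.state();print(s["ee_pos"],s["contact_force"],rel([.548,-.351,.33]))
R=Rn.from_quat(s["orientation"]);T=Rn.from_matrix(np.c_[-CX,CY,[0,0,-1]]);print(np.degrees((R.inv()*T).as_rotvec()))
E
```

```text
[0.6739741  0.04800653 0.34117675] [ 1.14645289 -0.62987821  1.211852  ] [  7.6720289  -41.13574893   0.99807907]
[0.06019307 0.57156058 0.0287349 ]
```

drive_tool:
  rows:
    - [0.5,-3,0,0,0,0,8.5]
    - [1.3,-7,0,0,0,0,8.5]
    - [2.2,-12,0,0,0,0,8.5]
    - [3.1,-17,0,0,0,0,8.5]
    - [4,-22,1,0,0,0,8.5]
    - [5,-27,3,0,0,0,8.5]
    - [5.9,-32,6,0,0,0,8.5]
    - [6.8,-36.5,9,0,0,0,8.5]
    - [7.5,-40,11,0,0,0,8.5]
    - [7.7,-41.1,12,0,0,0,8.5]
    - [7.7,-41.1,12,0,0,0,8.5]

```text
t: 8.4
ee_pos: [0.5443, -0.354, 0.2139]
orientation: [0.063, 0.998, -0.0, 0.0]
contact_force: [-0.2, 0.4, 0.4]
finger_gap: 0.0846
```

```bash
python3 - <<'E'
from h import *
s=bot.state();print(s["t"],s["ee_pos"],rel([.548,-.351,.052]))
cv2.imwrite("pics/p3.png",np.vstack([vision.camera(n)[:,:,::-1] for n in("scene","top")])[:, :][::1])
im=cv2.imread("pics/p3.png");cv2.imwrite("pics/p3.png",cv2.resize(im,(480,600),interpolation=cv2.INTER_AREA))
E
```

```text
8.4 [ 0.54426978 -0.35398117  0.21393449] [-0.32576861  0.35748223 16.19326689]
```

View pics/p3.png

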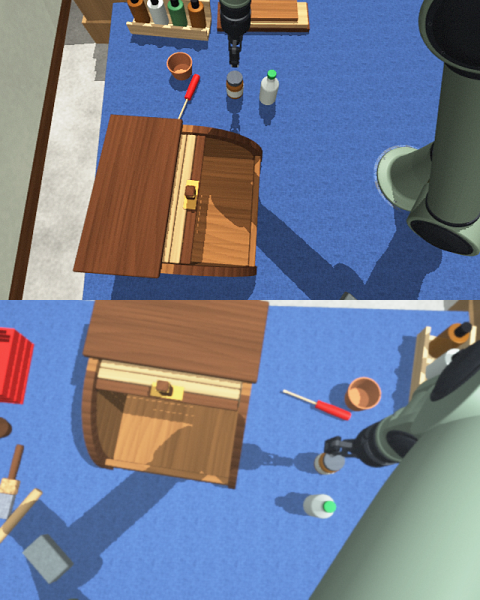

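The picture shows the shutter fully open and staying there. The bay is clear, and the jar and bottle are still standing. Now I descend on the jar.

drive_tool:
  rows:
    - [0,0,1.5,0,0,0,8.5]
    - [-0.1,0.2,4,0,0,0,8.5]
    - [-0.1,0.2,6.5,0,0,0,8.5]
    - [-0.1,0.2,9,0,0,0,8.5]
    - [-0.1,0.2,11,0,0,0,8.5]
    - [-0.1,0.2,13,0,0,0,8.5]
    - [-0.1,0.2,15,0,0,0,8.5]
    - [-0.1,0.2,16.5,0,0,0,8.5]
    - [-0.1,0.2,17,0,0,0,8.5]
    - [-0.1,0.2,17,0,0,0,8.5]

```text
t: 9.5
ee_pos: [0.5474, -0.3481, 0.0447]
orientation: [0.06, 0.998, -0.0, 0.0]
contact_force: [0.5, -0.3, 0.2]
finger_gap: 0.0852
```

drive_tool:
  rows:
    - [0,0,0,0,0,0,7.5]
    - [0,0,0,0,0,0,7.1]
    - [0,0,0,0,0,0,6.8]
    - [0,0,0,0,0,0,6.5]
    - [0,0,0,0,0,0,6.2]
    - [0,0,0,0,0,0,5.6]
    - [0,0,0,0,0,0,5]
    - [0,0,0,0,0,0,5]
    - [0,0,0,0,0,0,5]
  force: 35

```text
t: 10.4
ee_pos: [0.5473, -0.35, 0.0454]
orientation: [0.061, 0.998, -0.001, 0.001]
contact_force: [-1.7, -3.1, 4.8]
finger_gap: 0.0583
```

drive_tool:
  rows:
    - [0,0,-0.5,0,0,0,5]
    - [0,0,-1.5,0,0,0,5]
    - [0,0,-3,0,0,0,5]
    - [0,0,-5.5,0,0,0,5]
    - [0,0,-8.5,0,0,0,5]
    - [0,0,-11.5,0,0,0,5]
    - [0,0,-14.5,0,0,0,5]
    - [0,0,-17.5,0,0,0,5]
    - [0,0,-20.5,0,0,0,5]
    - [0,0,-23.5,0,0,0,5]
    - [0,0,-26,0,0,0,5]
    - [0,0,-27.5,0,0,0,5]
    - [0,0,-28,0,0,0,5]
    - [0,0,-28,0,0,0,5]

```text
t: 11.8
ee_pos: [0.547, -0.3484, 0.3253]
orientation: [0.061, 0.998, -0.0, 0.001]
contact_force: [0.9, 0.2, -3.0]
finger_gap: 0.058
```

```bash
python3 - <<'E'
from h import *
s=bot.state();print(s["t"],s["ee_pos"],s["contact_force"],s["moment"],s["finger_gap"],rel([.589,.0595,.325]))
R=Rn.from_quat(s["orientation"]);T=Rn.from_matrix(np.c_[-CX,CY,[0,0,-1]]);print(np.degrees((R.inv()*T).as_rotvec()))
a=vision.camera("scene")[30:180,240:400,::-1];b=vision.camera("top")[150:300,350:510,::-1]
cv2.imwrite("pics/p4.png",np.hstack([cv2.resize(x,None,fx=2.4,fy=2.4,interpolation=2) for x in(a,b)]))
E
```

```text
11.8 [ 0.54696855 -0.34838848  0.32533125] [ 0.90472252  0.22357203 -3.02396256] [-0.01750763  0.00916551 -0.03643936] 0.0579730572867412 [7.74118626e-01 4.09975396e+01 1.03205341e-02]
[-0.03046668  0.07314039  0.03494388]
```

View pics/p4.png

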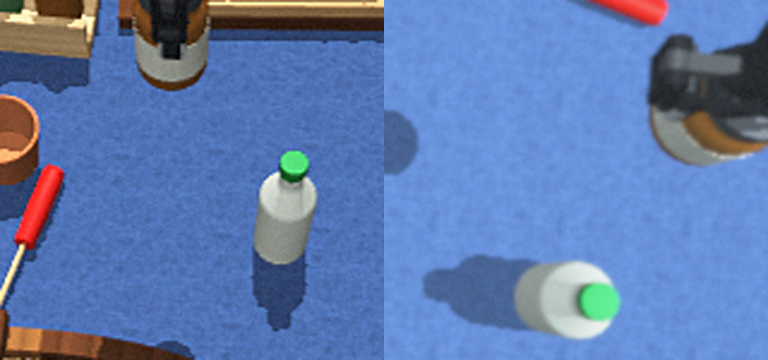

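The jar is held upright and the bottle still stands. Next I carry the jar over the bay.

drive_tool:
  rows:
    - [0,1,0,0,0,0,5]
    - [0.1,3,0,0,0,0,5]
    - [0.1,6,0,0,0,0,5]
    - [0.2,9,0,0,0,0,5]
    - [0.2,12,0,0,0,0,5]
    - [0.3,15,0,0,0,0,5]
    - [0.3,18,0,0,0,0,5]
    - [0.4,21,0,0,0,0,5]
    - [0.5,24,0,0,0,0,5]
    - [0.5,27,0,0,0,0,5]
    - [0.6,30,0,0,0,0,5]
    - [0.7,33,0,0,0,0,5]
    - [0.7,36,0,0,0,0,5]
    - [0.8,38.5,0,0,0,0,5]
    - [0.8,40,0,0,0,0,5]
    - [0.8,40.8,0,0,0,0,5]
    - [0.8,41,0,0,0,0,5]
    - [0.8,41,0,0,0,0,5]

```text
t: 13.7
ee_pos: [0.5886, 0.0589, 0.3241]
orientation: [0.061, 0.998, -0.0, -0.0]
contact_force: [1.1, -0.3, -2.2]
finger_gap: 0.0583
```

```bash
python3 - <<'E'
from h import *
s=bot.state();print(s["t"],s["ee_pos"],s["contact_force"],rel([.589,.0595,.0605]))
a=vision.camera("scene")[150:375,170:410,::-1];b=vision.camera("top")[60:285,100:340,::-1]
cv2.imwrite("pics/p5.png",np.hstack([cv2.resize(x,None,fx=1.66,fy=1.66,interpolation=2) for x in(a,b)]))
E
```

```text
13.7 [0.58860657 0.05893106 0.32407295] [ 1.12395587 -0.25451486 -2.17680061] [-0.04110805  0.07341883 26.35725173]
```

View pics/p5.png

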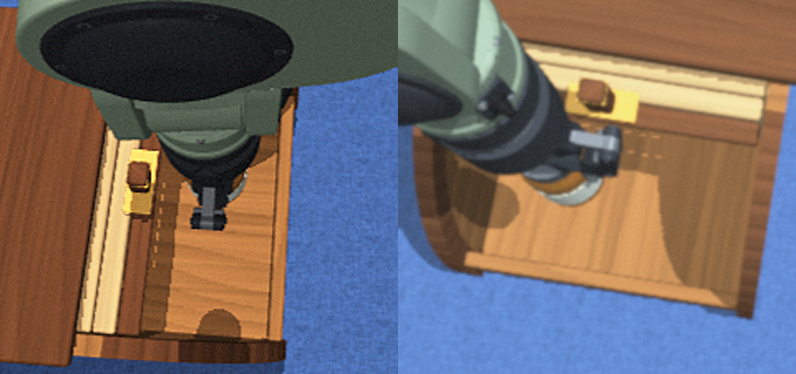

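Jar is over the bay, between the pull and the front board. Lowering.

drive_tool:
  rows:
    - [0,0,1,0,0,0,5]
    - [0,0,3,0,0,0,5]
    - [0,0,5.5,0,0,0,5]
    - [0,0,8,0,0,0,5]
    - [0,0,10.5,0,0,0,5]
    - [0,0,13,0,0,0,5]
    - [0,0,15.5,0,0,0,5]
    - [0,0,18,0,0,0,5]
    - [0,0,20,0,0,0,5]
    - [0,0,22,0,0,0,5]
    - [0,0,23.5,0,0,0,5]
    - [0,0,24.7,0,0,0,5]
    - [0,0,25.4,0,0,0,5]
    - [0,0,25.7,0,0,0,5]
    - [0,0,25.8,0,0,0,5]
    - [0,0,25.8,0,0,0,5]

```text
t: 15.4
ee_pos: [0.5892, 0.0593, 0.0668]
orientation: [0.061, 0.998, 0.0, 0.001]
contact_force: [0.3, 0.1, -2.6]
finger_gap: 0.058
```

drive_tool:
  rows:
    - [0,0,0.1,0,0,0,5]
    - [0,0,0.2,0,0,0,5]
    - [0,0,0.3,0,0,0,5]
    - [0,0,0.4,0,0,0,5]
    - [0,0,0.4,0,0,0,5]

```text
t: 15.9
ee_pos: [0.5885, 0.0594, 0.0622]
orientation: [0.061, 0.998, -0.0, -0.0]
contact_force: [0.6, -1.2, -2.0]
finger_gap: 0.0585
```

drive_tool:
  rows:
    - [0,0,0.1,0,0,0,5]
    - [0,0,0.15,0,0,0,5]
    - [0,0,0.2,0,0,0,5]
    - [0,0,0.2,0,0,0,5]

```text
t: 16.3
ee_pos: [0.5887, 0.0594, 0.0604]
orientation: [0.061, 0.998, -0.0, 0.0]
contact_force: [-0.5, 0.4, -1.7]
finger_gap: 0.0579
```

drive_tool:
  rows:
    - [0,0,0.05,0,0,0,5]
    - [0,0,0.1,0,0,0,5]
    - [0,0,0.1,0,0,0,5]

```text
t: 16.6
ee_pos: [0.5888, 0.0594, 0.0604]
orientation: [0.061, 0.998, -0.0, 0.0]
contact_force: [-2.3, -0.6, 7.8]
finger_gap: 0.0582
```

Floor contact (force sign flipped to +8 N). Release slowly and rise.

drive_tool:
  rows:
    - [0,0,0,0,0,0,6]
    - [0,0,0,0,0,0,6.3]
    - [0,0,0,0,0,0,6.6]
    - [0,0,0,0,0,0,7]
    - [0,0,0,0,0,0,7.6]
    - [0,0,0,0,0,0,8]
    - [0,0,0,0,0,0,8]
    - [0,0,0,0,0,0,8]

```text
t: 17.4
ee_pos: [0.5886, 0.0594, 0.0592]
orientation: [0.061, 0.998, 0.0, -0.0]
contact_force: [0.5, 0.4, 0.3]
finger_gap: 0.0799
```

drive_tool:
  rows:
    - [0,0,-0.5,0,0,0,8]
    - [0,0,-1.5,0,0,0,8]
    - [0,0,-3,0,0,0,8]
    - [0,0,-5,0,0,0,8]
    - [0,0,-8,0,0,0,8]
    - [0,0,-11,0,0,0,8]
    - [0,0,-14,0,0,0,8]
    - [0,0,-18,0,0,0,8]
    - [0,0,-22,0,0,0,8]
    - [0,0,-25,0,0,0,8]
    - [0,0,-27,0,0,0,8]
    - [4,0,-27,0,0,0,8]
    - [8,0,-27,0,0,0,8]
    - [12,0,-27,0,0,0,8]
    - [16,0,-27,0,0,0,8]
    - [19,0,-27,0,0,0,8]
    - [20,0,-27,0,0,0,8]
    - [20,0,-27,0,0,0,8]

```text
t: 19.2
ee_pos: [0.3897, 0.0839, 0.3304]
orientation: [0.061, 0.998, 0.0, 0.001]
contact_force: [1.0, 0.2, -0.0]
finger_gap: 0.0799
```

```bash
python3 - <<'E'
from h import *
s=bot.state();print(s["t"],s["ee_pos"],s["contact_force"],abs(s["dq"]).max())
im=np.vstack([vision.camera(n)[:,:,::-1] for n in("scene","top")])
cv2.imwrite("pics/p6.png",cv2.resize(im,(480,600),interpolation=cv2.INTER_AREA))
E
```

```text
19.2 [0.38968889 0.08386662 0.33044876] [ 0.99436366  0.2011578  -0.03540775] 0.04843102269155406
```

View pics/p6.png

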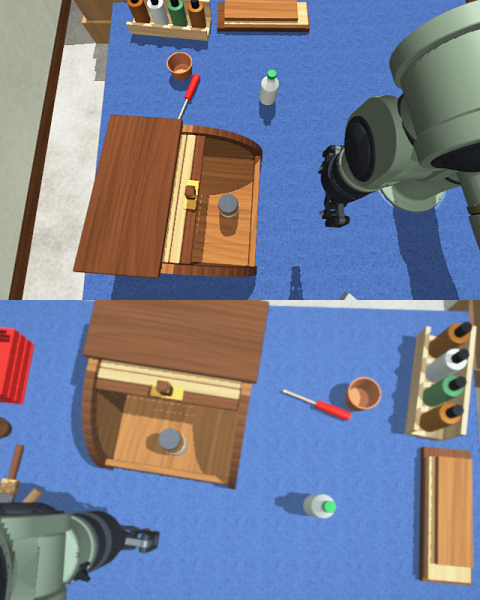

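The shutter is open, the jar stands upright in the bay (scene lid at about (228,204) in the half-scale picture), the bottle is standing, and the arm is clear.

```bash
python3 - <<'E'
from workcell import workorder
print(workorder.hand_in())
E
```

```text
the job is handed in; nothing more can be done
None
```

The job is done and handed in at about 19 s of the 66 s allowed. I raised the shutter by its pull to the stop. I then lifted the jar, lowered it to the bay floor until the force reading showed contact (about +8 N), released it and backed the arm away.

- **Last checks:** The last pictures show the shutter staying open with nothing touching it. The jar stands upright behind the front board and the white bottle is still standing. The arm is clear, with about 1 N at the wrist.
- **Mistake:** While releasing the pull I repeated an old offset for one row, which pushed the tool against the open shutter with about 18 N at the end of that call. That is below the limits, and I saw no ill effect.
- **Disagreements:** The pull was about 3–5 mm to the side of where the pictures of the cabinet put it, and I corrected this from the force readings. The grip on the jar read 58 mm instead of 60 mm, but it held without slipping.

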